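# Restock the slide-carrier magazine

## Task

Load every whole slide carrier lying on the bench into the spring magazine, lying flat one above the other, pressing each down against the follower until both side catches have snapped over it and hold it. Broken carriers (a corner missing, or snapped short) must not go in the magazine: put them in the grey discard tray, before or after. When all the whole carriers are in, push the ready slide fully across to its far end; leave the flask, the beaker and the bottles where they stand.

Things in the scene. Friction and masses are not known exactly. Their poses are not given: they have to be found in the camera images.
- carrier1: whole slide carrier: flat grey plate 96 x 52 x 12 mm (x, y, z of its frame), 60 to 85 g, two glass slides let into it either side of a 14 mm wide middle bar along x; its origin is the centre of the plate. Starts lying flat on the table; may be absent. Grip it across its 52 mm width. Alike from both faces.
- carrier2: whole slide carrier: flat grey plate 96 x 52 x 12 mm (x, y, z of its frame), 60 to 85 g, two glass slides let into it either side of a 14 mm wide middle bar along x; its origin is the centre of the plate. Starts lying flat on the table; may be absent. Grip it across its 52 mm width. Alike from both faces.
- carrier3: whole slide carrier: flat grey plate 96 x 52 x 12 mm (x, y, z of its frame), 60 to 85 g, two glass slides let into it either side of a 14 mm wide middle bar along x; its origin is the centre of the plate. Starts lying flat on the table; may be absent. Grip it across its 52 mm width. Alike from both faces.
- carrier4: whole slide carrier: flat grey plate 96 x 52 x 12 mm (x, y, z of its frame), 60 to 85 g, two glass slides let into it either side of a 14 mm wide middle bar along x; its origin is the centre of the plate. Starts lying flat on the table; may be absent. Grip it across its 52 mm width. Alike from both faces.
- broken_corner: broken slide carrier: as the whole one (96 x 52 x 12 mm, origin at the centre of the full outline) but a 30 x 26 mm corner is missing at +x, +y of its frame; full width where x is below 18 mm. May be absent.
- broken_short: broken slide carrier snapped short: 66 x 52 x 12 mm, origin at its centre, one end bar missing. May be absent.
- magazine: fixed aluminium magazine, upright; origin at the centre of its underside, x along the carriers' length. Base 150 x 84 x 10 mm; four L-shaped corner guides up to 100 mm, with flared lips to 113 mm (121 x 77 mm outside; catch housings reach x = 72 mm, 80 mm up), enclose a cavity 99 mm (x) by 55 mm (y). Long sides open for |x| < 37 mm, so fingers can pass. Takes four carriers.
- mag_mouth (a point): on the magazine's axis at the top of its lips, 113 mm above its underside, axes as the magazine's. A carrier let go between the guides rests flat on the slopes of the two catches, its centre 90 to 96 mm above the magazine's underside, not yet held.
- mag_catches (a point): on the axis at the catches' flat undersides, 78 mm up. A sprung catch, sloped on top up to 94 mm, juts 5 mm in at each x end. Press a carrier straight down at its middle: the catches give way and snap over when its top is below 78 mm; go on to 72 mm. Let go, the spring lifts it against the catches (its centre 72 mm up); the next pushes it 12 mm further down. Pressing takes 5 to 15 N.
- follower (a joint): the magazine's spring follower (black 94 x 50 mm plate): how far it is pressed down, m; 0 when empty with its top at 78 mm, about 0.012 for each carrier held, stops at 0.060. 4.2 N at 0, rising 70 N/m.
- tray: fixed grey open discard tray, outside 180 (x) x 130 (y) x 40 mm high, walls and floor 5 mm; origin at the centre of its underside.
- ready (a joint): ready slide: black grip 28 x 20 mm (x, y), 40 mm tall, top 55 mm above the bench, on a low fixed track. 0 to 0.080 m; starts at 0 to 0.02, 0.080 is the far end. Friction 1.5 N, stays where left. Not sprung.
- ready_top (a point): centre of the top of the ready slide's grip, moves with it; the slide grows along +y of this point's frame.
- flask: lying culture flask with orange cap, 130 x 75 x 36 mm; leave alone
- beaker: glass beaker, 70 mm wide, 85 mm tall; leave alone
- medium: amber bottle, 66 mm wide, 150 mm tall; leave alone
- ethanol: white bottle, 66 mm wide, 160 mm tall; leave alone
Things that resemble listed ones, but are neither listed nor needed, are in the scene too. Leave any yellow look-alike of the part that bears ready alone.

How it is judged:
By the outcome, as a careful person would: the job done as asked, in the order asked, and still so for the second after the job is handed in, with the robot touching nothing.
Of carrier1, carrier2, carrier3, carrier4 only 3 to 4 are there at a start; the rules pass over those that are not, and their reading is None.
Of broken_corner, broken_short only 1 to 2 are there at a start; the rules pass over those that are not, and their reading is None.
At some moment in a run one of carrier1, carrier2, carrier3, carrier4, broken_corner, broken_short may be knocked a few centimetres aside while the robot is not near it.
Once in a run the grip may slacken for a moment while it holds something.
It also fails if it takes over 210 s, if anything falls off the work surface, if the arm or the gripper's body presses on something with over 40 N, if the wrist force passes 120 N, or if a joint passes its speed limit or range.

## Robot

A 6-joint arm with a two-finger parallel gripper is mounted at the origin on the work surface. World frame = base frame: x ahead of the robot, y to its left, z up, the work surface at z = 0. Lengths are in m, angles in degrees, forces in N, time in s.
With the tool pointing down it reaches from about 0.375 to 0.9 m from the base axis. Payload 3.1 kg.
Tool frame: the origin (TCP) lies on the centre line of the jaws, within the pads' length; the fingertips stand 8 mm ahead of it and the grasp point (between the pads) lies 11 mm behind it; z points along the fingers, y is the line along which they close (so a half turn about z gives the same grasp; the last joint's range is limited). The gripper opens to 87 mm and grips with 3 to 60 N. Pads are 19 mm wide; open, the fingers measure 117 mm over their backs; the gripper's body (75 mm by 190 mm) begins 51 mm behind the grasp point.
Start: joints at [-78.524, 30.224, 82.088, -0, 67.689, -10.227], TCP at [0.231, -0.581, 0.201] pointing down, gripper open.
Joint ranges: [-176.69, 176.69], [-43.24, 126.21], [12.49, 139.97], [-82, 262], [0, 151.66], [-163.58, 163.58]. Speed limits (degrees/s): [159.86, 159.86, 180, 180, 180, 180].

## Interface

Orientations are given as a 3x3 rotation matrix whose columns are the frame's x, y, z axes.
In Python, from rig import * gives the robot as it stands.
- The arm moves only by the tool step_arm, never from a script. Its argument "targets" is a list of rows, each a list of 5 numbers: the opening, from -1 (shut) to 1 (fully open), then the shift along the world's x, y, z normalised to -1 to 1, where 1 is 0.25 m, then the turn about the world's z normalised to -1 to 1, where 1 is 180 degrees. In form: [[fingers, x, y, z, turn], ...]. A call has 1 to 20 rows; each row is the pose to reach, as a shift and turn from the pose commanded when the call began, turning the shorter way round; what a row does not reach only later rows make up. A row lasts 1/10 s, in which the tool goes at most 50 mm and 8.59 degrees, less where a joint would pass 70% of its speed; a pose out of reach is approached as far as the arm can. A call with a number of a shift or a turn outside -1 to 1 is refused whole. A call with a gripper value outside its range is refused whole. The fingers move at their own pace and stop on an object; the grip force is fixed at half the most. Time passes only in rows, so rows that repeat a pose let the fingers close. It gives the time, the measured TCP pose, the force, the opening and the grip force at its end, in the units of the state.
- read_state(): the state, without advancing time (a new reading comes with each control period).
- capture(name): name is "scene" or "side" or "wrist"; returns a dict with "color" (420x560x3 uint8, red, green, blue), "mtx" (3x3 intrinsics, pixels), "pose" (4x4, takes a point from camera to world coordinates). Camera axes: x right, y down, z forward; pixel columns grow to the right and rows downward; lengths in m; the calibration is good to about 2 mm. A picture is of the moment at which its call begins. There is no depth.
- hand_in(): hands the job in; it is judged then, once.
The state is a dict: "time_s": time; "joint_positions": joint angles; "qvel": joint speeds; "tau": joint torques, N m; "position": TCP position; "tcp_rot": TCP orientation; "force": force on the tool from outside, world axes, zero at the start; "moment": the same for the moment, N m; "opening": opening from 0.0 (shut) to 1.0 (fully open); "grasp_force": force on a finger pad.
Only numpy, scipy, OpenCV 4.12 (cv2) and the standard library are available. Lean on these libraries where they do the work, as an engineer would, in place of code of your own. Each camera call takes 0.05 s, during which the arm holds its last target. There are 200 camera calls.

## Working session

There is one attempt and no reset: what is moved stays moved. The work goes in short steps, Python scripts to look and compute and a tool call to move; the robot and the scene stay as the last step left them, time stands still between calls to the robot, and variables do not carry over. Pictures are saved under pics/ and viewed, at most 14 in all, crops included, and the job is handed in when it is done.

Besides the shell and the picture viewer there is one more tool, called after "Request:" as name(argument=value, ...) on one line, values as JSON. step_arm: Moves the arm, as the interface text tells. Scaled input: -1 to 1 covers 0.25 m each way for a shift and 180 degrees each way for a turn. Its arguments: {"type":"object","properties":{"targets":{"type":"array","items":{"type":"array","items":{"type":"number"}}}},"required":["targets"]}

```bash
mkdir -p pics; ls; python3 - <<'E'
from rig import *
import cv2,numpy as np
for n in ["scene","side","wrist"]:
    c=capture(n); cv2.imwrite(f"pics/{n}0.png",c["color"][:,:,::-1]); print(n,c["mtx"].round(1).tolist(),c["pose"].round(3).tolist())
s=read_state(); print({k:s[k] for k in ["time_s","position","tcp_rot","force","opening"]})
E
```

```text
pics
scene [[509.0, 0.0, 276.4], [0.0, 509.0, 219.8], [0.0, 0.0, 1.0]] [[-0.873, 0.394, -0.287, 1.001], [0.487, 0.708, -0.51, 0.857], [0.002, -0.585, -0.811, 1.417], [0.0, 0.0, 0.0, 1.0]]
side [[441.9, 0.0, 274.8], [0.0, 441.9, 207.4], [0.0, 0.0, 1.0]] [[-0.897, -0.3, 0.324, 0.07], [-0.441, 0.638, -0.632, 0.958], [-0.017, -0.71, -0.704, 1.168], [0.0, 0.0, 0.0, 1.0]]
wrist [[375.9, 0.0, 273.9], [0.0, 375.9, 211.9], [0.0, 0.0, 1.0]] [[0.37, -0.892, -0.261, 0.301], [-0.929, -0.356, -0.101, -0.552], [-0.002, 0.28, -0.96, 0.384], [0.0, 0.0, 0.0, 1.0]]
{'time_s': 0.15, 'position': array([ 0.23104396, -0.58008918,  0.20068643]), 'tcp_rot': array([[ 9.29074737e-01,  3.69891883e-01, -3.56228384e-04],
       [ 3.69891953e-01, -9.29073339e-01,  1.63485878e-03],
       [ 2.73758698e-04, -1.65067200e-03, -9.99998600e-01]]), 'force': array([-0.72197932,  0.06979099, -0.2297342 ]), 'opening': 1.000474270971843}
```

View pics/scene0.png

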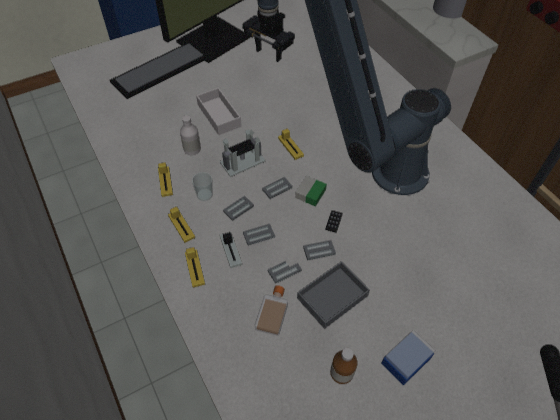

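View pics/side0.png

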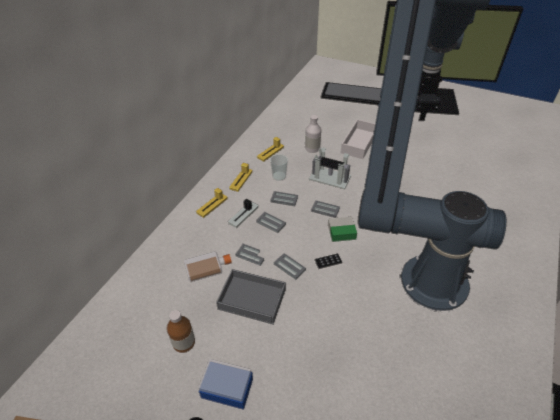

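The scene view shows plates at (277,188), (238,208), (259,234) and (319,250), with a broken-corner one at (285,271). It also shows the magazine (242,155), the dark tray (333,294) and the black ready grip (228,239). The side view agrees. Next I'll zoom in.

```bash
cat > h.py <<'E'
from rig import *
import cv2,numpy as np
def ray(c,uv):
    d=np.linalg.inv(c["mtx"])@np.array([uv[0],uv[1],1.]); T=c["pose"]; return T[:3,3],T[:3,:3]@d
def onz(c,uv,z):
    o,d=ray(c,uv); return o+d*(z-o[2])/d[2]
def proj(c,p):
    T=c["pose"]; q=T[:3,:3].T@(np.asarray(p)-T[:3,3]); q=c["mtx"]@q; return q[:2]/q[2]
def rect(c,z,x0,x1,y0,y1,s=0.001):
    "orthographic view of plane z, s m/pixel; image u -> +x, v -> -y"
    pts=np.float32([[x0,y1],[x1,y1],[x1,y0],[x0,y0]])
    src=np.float32([proj(c,[*p,z]) for p in pts])
    W,H=int((x1-x0)/s),int((y1-y0)/s)
    M=cv2.getPerspectiveTransform(src,np.float32([[0,0],[W,0],[W,H],[0,H]]))
    return cv2.warpPerspective(c["color"],M,(W,H),flags=cv2.INTER_CUBIC)
E
python3 - <<'E'
from h import *
c=capture("scene");s=capture("side")
for n,cc,pts in [("scene",c,[(277,188),(238,208),(259,234),(319,250),(285,271),(333,294),(242,155),(228,239),(232,263)]),("side",s,[(325,209),(284,198),(271,222),(290,266),(250,255),(252,296),(330,172),(248,204)])]:
    print(n,[onz(cc,p,0.012)[:2].round(3).tolist() for p in pts])
a=c["color"][130:330,150:370];cv2.imwrite("pics/a.png",cv2.resize(a,None,fx=3,fy=3,interpolation=cv2.INTER_CUBIC)[:,:,::-1])
a=s["color"][140:325,180:380];cv2.imwrite("pics/b.png",cv2.resize(a,None,fx=3.2,fy=3.2,interpolation=cv2.INTER_CUBIC)[:,:,::-1])
E
```

```text
scene [[0.435, -0.149], [0.596, -0.136], [0.584, -0.005], [0.443, 0.146], [0.579, 0.161], [0.49, 0.303], [0.471, -0.352], [0.683, -0.037], [0.712, 0.052]]
side [[0.43, -0.149], [0.592, -0.138], [0.581, -0.005], [0.436, 0.145], [0.576, 0.161], [0.493, 0.301], [0.489, -0.354], [0.7, -0.051]]
```

View pics/a.png

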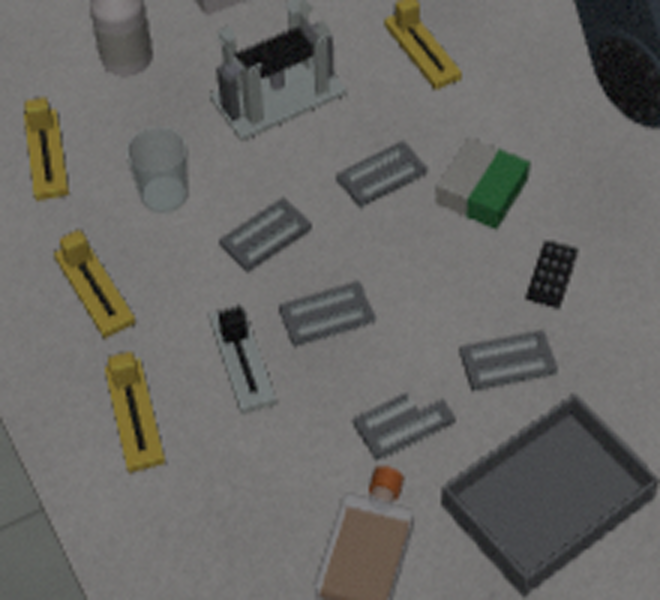

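View pics/b.png

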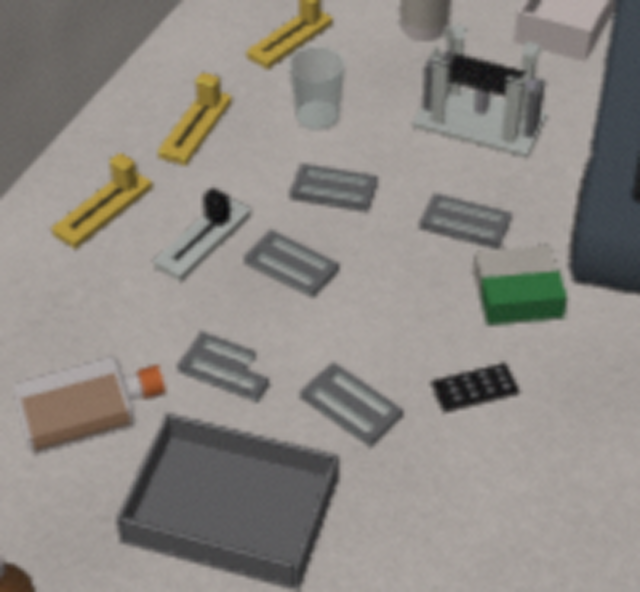

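Both crops show four whole plates, one with a missing corner and no short one. The tray is the dark one, and the black grip is at the -y end of the white track.

```bash
cat >> h.py <<'E'
def plates(c,z=0.012,box=(0.3,0.8,-0.25,0.25),thr=None):
    "dark-grey frames on plane z: centre, long-axis yaw (deg), size"
    x0,x1,y0,y1=box; im=rect(c,z,*box); g=im.mean(2); sat=im.max(2).astype(int)-im.min(2)
    bg=cv2.medianBlur(im.mean(2).astype(np.uint8),151).astype(float)
    m=((g<0.8*bg)&(sat<40)).astype(np.uint8)
    m=cv2.morphologyEx(m,cv2.MORPH_CLOSE,np.ones((5,5)))
    out=[]
    for k in cv2.findContours(m,cv2.RETR_EXTERNAL,cv2.CHAIN_APPROX_NONE)[0]:
        a=cv2.contourArea(k)
        if not 2500<a<9000: continue
        (u,v),(w,h),_=cv2.minAreaRect(k); B=cv2.boxPoints(cv2.minAreaRect(k))
        e=max([B[1]-B[0],B[2]-B[1]],key=np.linalg.norm)
        yaw=np.degrees(np.arctan2(-e[1],e[0]))%180
        out.append((round(x0+u*.001,4),round(y1-v*.001,4),round(float(yaw),1),round(max(w,h)),round(min(w,h)),round(a)))
    return out
E
python3 - <<'E'
from h import *
for n in ["scene","side"]:
    c=capture(n); print(n); [print(p) for p in plates(c)]
    im=c["color"].astype(int)
    cv2.imwrite(f"pics/r{n}.png",rect(c,0.012,0.35,0.8,-0.5,0.4,.0015)[:,:,::-1])
c=capture("scene")
# tray corners (px from crop a: /3 + (150,130)), rim z=.04
for p in [(575,399),(655,483),(526,590),(444,492)]:
    print(onz(c,(150+p[0]/3,130+p[1]/3),.04).round(3))
print("magbase z=.01",[onz(c,(150+p[0]/3,130+p[1]/3),.01)[:2].round(3).tolist() for p in [(212,100),(244,136),(345,92)]])
print("follower z=.078",[onz(c,(150+p[0]/3,130+p[1]/3),.078)[:2].round(3).tolist() for p in [(238,54),(254,75),(312,52),(296,32)]])
print("ready top z=.055",onz(c,(150+232/3,130+314/3),.055).round(3), "track",[onz(c,(150+p[0]/3,130+p[1]/3),.01)[:2].round(3).tolist() for p in [(243,408),(275,401),(210,312)]])
E
```

```text
scene
(0.4347, -0.1505, 4.0, 103, 61, 5870)
(0.5956, -0.1371, 11.3, 101, 61, 5798)
(0.3442, -0.0602, 8.3, 102, 88, 2536)
(0.586, -0.0053, 171.3, 99, 61, 5692)
(0.3368, 0.0704, 41.6, 93, 44, 3624)
(0.4425, 0.145, 164.5, 100, 60, 5622)
(0.579, 0.1555, 0.0, 100, 59, 4160)
(0.4925, 0.232, 0.0, 191, 36, 2805)
side
(0.4301, -0.1514, 5.0, 99, 65, 6024)
(0.5916, -0.1376, 11.8, 100, 66, 6158)
(0.5815, -0.0056, 171.0, 103, 61, 5966)
(0.6962, -0.0182, 100.2, 125, 45, 2524)
(0.3318, 0.071, 42.0, 89, 47, 3663)
(0.5745, 0.155, 0.0, 101, 60, 4481)
(0.4381, 0.1449, 164.1, 102, 59, 5742)
(0.504, 0.23, 0.0, 194, 40, 3754)
[0.417 0.236 0.04 ]
[0.401 0.358 0.04 ]
[0.577 0.392 0.04 ]
[0.592 0.263 0.04 ]
magbase z=.01 [[0.559, -0.355], [0.55, -0.283], [0.409, -0.286]]
follower z=.078 [[0.521, -0.348], [0.519, -0.308], [0.441, -0.308], [0.443, -0.347]]
ready top z=.055 [ 0.687 -0.026  0.055] track [[0.72, 0.06], [0.686, 0.069], [0.697, -0.069]]
```

View pics/rscene.png

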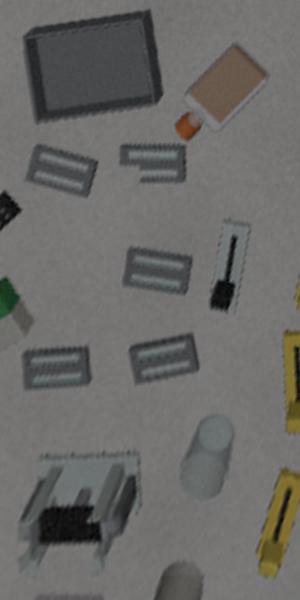

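Magazine is near (0.48,-0.33), with yaw near 0. The corrected plane view confirms one broken corner. I'll look at the magazine from above with the wrist camera.

Request:
step_arm(targets=[[1,0,0,0.4,0],[1,0,0,0.4,-0.06],[1,0.996,1.0,0.4,-0.12],[1,0.996,1.0,0.4,-0.12],[1,0.996,1.0,0.4,-0.12],[1,0.996,1.0,0.4,-0.12],[1,0.996,1.0,0.4,-0.12],[1,0.996,1.0,0.4,-0.12],[1,0.996,1.0,0.4,-0.12],[1,0.996,1.0,0.4,-0.12],[1,0.996,1.0,0.4,-0.12],[1,0.996,1.0,0.4,-0.12],[1,0.996,1.0,0.4,-0.12],[1,0.996,1.0,0.4,-0.12]])

```text
time_s: 1.8
position: [0.4792, -0.332, 0.3014]
tcp_rot: [[1.0, -0.001, -0.0], [-0.001, -1.0, -0.0], [-0.0, 0.0, -1.0]]
force: [-0.6, -0.1, 1.1]
opening: 1.001
grasp_force: 0.0
```

```bash
python3 - <<'E'
from h import *
c=capture("wrist"); cv2.imwrite("pics/w1.png",cv2.resize(c["color"],None,fx=1.4,fy=1.4)[:,:,::-1]); np.save("w1.npy",c,allow_pickle=True)
s=read_state();print(s["time_s"],s["position"],s["tcp_rot"].round(4)[:2,0],c["pose"].round(3).tolist())
E
```

```text
1.85 [ 0.47925046 -0.33184356  0.30142442] [ 1.e+00 -5.e-04] [[-0.0, -0.96, -0.281, 0.555], [-1.0, 0.0, 0.001, -0.332], [-0.0, 0.281, -0.96, 0.485], [0.0, 0.0, 0.0, 1.0]]
```

View pics/w1.png

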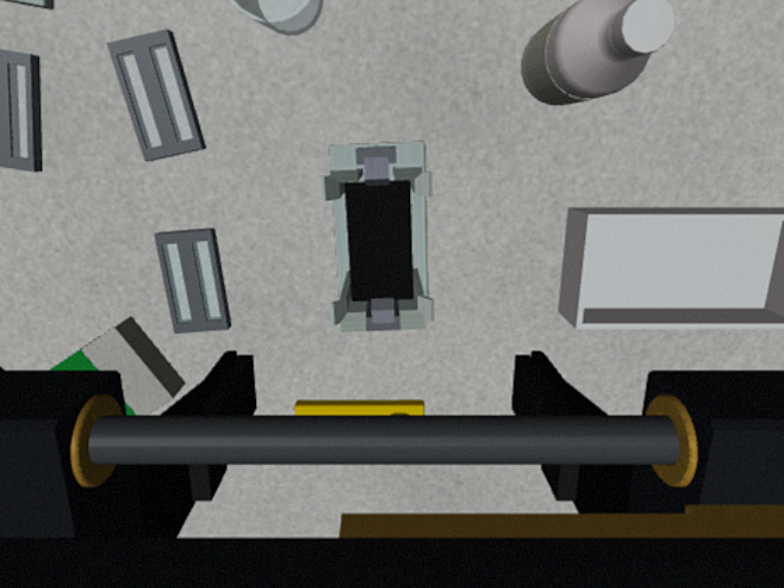

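The magazine is seen from above. In the 1.4x view the follower corners are about (345,182), (411,182), (413,299) and (350,300), and the base corners about (330,142) to (427,328). Now I'll measure.

```bash
python3 - <<'E'
from h import *
c=np.load("w1.npy",allow_pickle=True).item()
f=[(345,182),(411,182),(413,299),(350,300)]
F=np.array([onz(c,(p[0]/1.4,p[1]/1.4),.078)[:2] for p in f]);print("foll",F.round(4).tolist(),F.mean(0))
b=[(330,142),(426,141),(427,328),(332,330)]
B=np.array([onz(c,(p[0]/1.4,p[1]/1.4),.010)[:2] for p in b]);print("base",B.round(4).tolist(),B.mean(0))
im=c["color"]
m=np.zeros(im.shape[:2],np.uint8);m[110:230,230:310]=1
k=((im.max(2)<40)&(m>0)).astype(np.uint8)
K=max(cv2.findContours(k,0,1)[0],key=cv2.contourArea).reshape(-1,2)
P=np.array([onz(c,p,.078)[:2] for p in K.astype(float)])
print(cv2.minAreaRect(P.astype(np.float32)*1000))
# undistorted views for base edges and top, 0.5 mm/px
a=rect(c,.113,.38,.58,-.40,-.26,.0005); d=rect(c,.010,.38,.58,-.40,-.26,.0005)
cv2.imwrite("pics/m.png",np.vstack([a,d])[:,:,::-1])
print(plates(c,.012,(.40,.68,-.25,-.09)))
E
```

```text
foll [[0.5264, -0.3028], [0.5264, -0.3528], [0.4339, -0.3557], [0.4331, -0.3049]] [ 0.47995553 -0.32903767]
base [[0.5556, -0.2856], [0.5564, -0.3687], [0.3847, -0.3735], [0.3827, -0.2825]] [ 0.46984884 -0.32758686]
((473.8192138671875, -328.474365234375), (106.19189453125, 50.14781951904297), 2.530946731567383)
[(0.4389, -0.1548, 4.8, 83, 57, 2952), (0.592, -0.1414, 11.8, 97, 56, 5272)]
```

View pics/m.png

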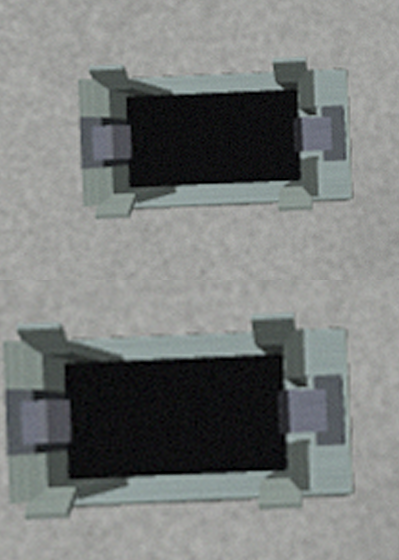

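Magazine centre is about (0.480,-0.3287), yaw about 2.2°. Next I'll look at the nearest carrier.

Request:
step_arm(targets=[[1,-0.2,0.72,-0.4,0.027],[1,-0.2,0.72,-0.4,0.027],[1,-0.2,0.72,-0.4,0.027],[1,-0.2,0.72,-0.4,0.027],[1,-0.2,0.72,-0.4,0.027],[1,-0.2,0.72,-0.4,0.027],[1,-0.2,0.72,-0.4,0.027],[1,-0.2,0.72,-0.4,0.027],[1,-0.2,0.72,-0.4,0.027]])

```text
time_s: 2.75
position: [0.4314, -0.1525, 0.2022]
tcp_rot: [[0.996, 0.085, 0.002], [0.085, -0.996, -0.002], [0.002, 0.002, -1.0]]
force: [0.1, 0.4, -0.5]
opening: 1.002
grasp_force: 0.0
```

```bash
cat >> h.py <<'E'
def look(box,z=0.012,name=None):
    c=capture("wrist"); s=read_state(); R=s["tcp_rot"]
    print("tcp",s["position"].round(4),"yaw",np.degrees(np.arctan2(R[1,0],R[0,0])).round(2),"t",s["time_s"])
    for p in plates(c,z,box): print(p)
    if name: cv2.imwrite(f"pics/{name}.png",np.hstack([c["color"],cv2.resize(rect(c,z,*box),(240,420))])[:,:,::-1])
    return c
E
python3 - <<'E'
from h import *
look((.36,.50,-.22,-.08),name="w2")
E
```

```text
tcp [ 0.4311 -0.1522  0.202 ] yaw 4.88 t 2.8
(0.4309, -0.1534, 4.7, 97, 52, 4910)
```

View pics/w2.png

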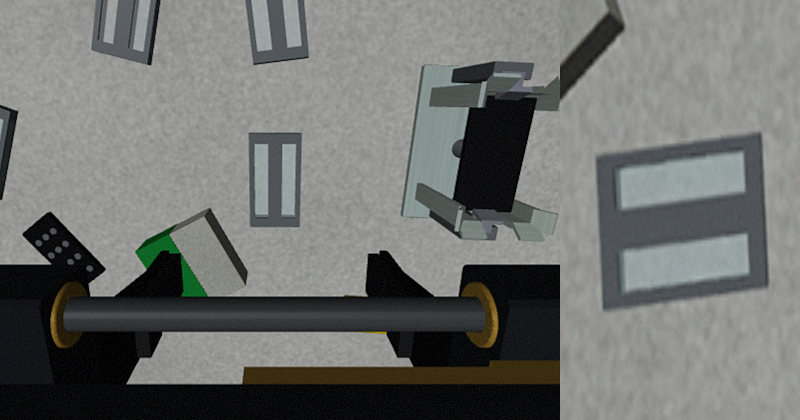

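The plate measures 97x52 at (0.4309,-0.1534), yaw 4.7°, right under the tool. Descend and grip.

Request:
step_arm(targets=[[0.6,0,-0.004,-0.2,0],[0.6,0,-0.004,-0.4,0],[0.6,0,-0.004,-0.6,0],[0.6,0,-0.004,-0.7,0],[0.6,0,-0.004,-0.74,0],[0.6,0,-0.004,-0.764,0],[0.6,0,-0.004,-0.764,0],[-1,0,-0.004,-0.764,0],[-1,0,-0.004,-0.764,0],[-1,0,-0.004,-0.764,0],[-1,0,-0.004,-0.764,0],[-1,0,-0.004,-0.764,0]])

```text
time_s: 4.0
position: [0.4303, -0.1517, 0.0108]
tcp_rot: [[0.996, 0.087, 0.001], [0.087, -0.996, -0.0], [0.001, 0.0, -1.0]]
force: [-0.7, 0.2, -0.2]
opening: 0.436
grasp_force: 0.0
```

Opening 0.436 is narrower than the plate, so I'll check.

```bash
python3 - <<'E'
from h import *
look((.36,.50,-.22,-.08),name="w3"); s=read_state(); print(s["opening"],s["grasp_force"],s["force"])
E
```

```text
tcp [ 0.4303 -0.1517  0.0107] yaw 4.97 t 4.05
(0.4209, -0.1487, 92.8, 141, 119, 7812)
0.3856192671617955 0.0 [-0.10846851 -0.07579188  0.65744977]
```

View pics/w3.png

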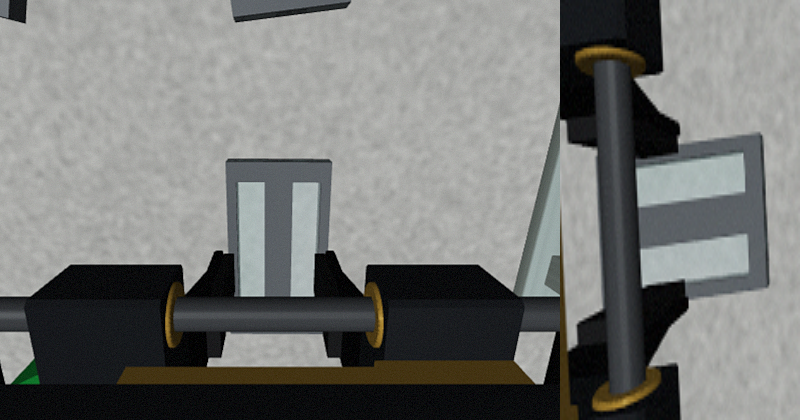

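The fingers look to be still moving. I'll project pad points into the image to understand, and let the close finish.

Request:
step_arm(targets=[[-1,0,0,0,0],[-1,0,0,0,0],[-1,0,0,0,0],[-1,0,0,0,0]])

```text
time_s: 4.45
position: [0.4301, -0.1517, 0.0104]
tcp_rot: [[0.996, 0.086, -0.0], [0.086, -0.996, 0.0], [-0.0, -0.0, -1.0]]
force: [-0.8, -0.3, 0.0]
opening: 0.041
grasp_force: 0.0
```

```bash
python3 - <<'E'
from h import *
c=capture("wrist"); s=read_state(); print(s["opening"],s["grasp_force"],s["force"],s["position"])
R=s["tcp_rot"];p=s["position"]
for h in (8,0,-22):
  for o in (26,43.5,19):
    print(h,o,[proj(c,p+R@np.array([.0095,y*o*.001,h*.001])).round(0).tolist() for y in(-1,1)])
cv2.imwrite("pics/w4.png",c["color"][:,:,::-1])
E
```

```text
0.020263687322452248 0.0 [-0.63045707 -0.13230719  0.44916245] [ 0.43012136 -0.15163783  0.0103963 ]
8 26 [[226.0, 230.0], [322.0, 230.0]]
8 43.5 [[193.0, 230.0], [355.0, 230.0]]
8 19 [[239.0, 230.0], [309.0, 230.0]]
0 26 [[224.0, 235.0], [324.0, 235.0]]
0 43.5 [[190.0, 235.0], [358.0, 235.0]]
0 19 [[237.0, 235.0], [311.0, 235.0]]
-22 26 [[218.0, 251.0], [330.0, 251.0]]
-22 43.5 [[180.0, 251.0], [368.0, 251.0]]
-22 19 [[233.0, 251.0], [315.0, 251.0]]
```

View pics/w4.png

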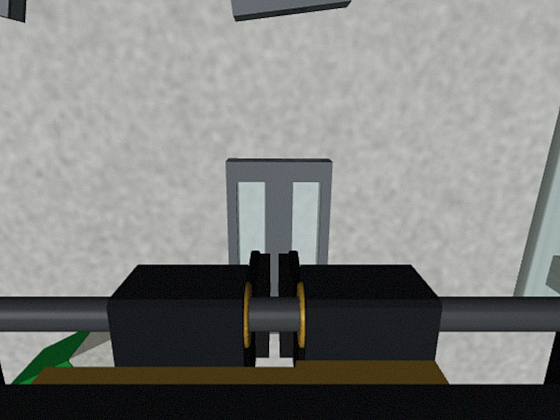

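The fingers closed above the plate with no contact. The visible tips project to about 22 mm behind the stated TCP, so they're higher than documented. I'll open and descend gently, watching the force.

Request:
step_arm(targets=[[0.6,0,0,0,0],[0.6,0,0,0,0],[0.6,0,0,0,0],[0.6,0,0,0,0],[0.6,0,0,0,0],[0.6,0,0,0,0],[0.6,0,0,0,0],[0.6,0,0,0,0],[0.6,0,0,-0.02,0],[0.6,0,0,-0.04,0],[0.6,0,0,-0.04,0]])

```text
time_s: 5.6
position: [0.4297, -0.1514, -0.0003]
tcp_rot: [[0.996, 0.087, -0.001], [0.087, -0.996, 0.001], [-0.001, -0.001, -1.0]]
force: [0.3, 0.2, -0.6]
opening: 0.791
grasp_force: 0.0
```

Request:
step_arm(targets=[[0.6,0,0,-0.01,0],[0.6,0,0,-0.02,0],[0.6,0,0,-0.02,0],[0.6,0,0,-0.02,0]])

```text
time_s: 6.0
position: [0.4301, -0.1516, -0.0046]
tcp_rot: [[0.996, 0.086, -0.0], [0.086, -0.996, 0.0], [-0.0, -0.0, -1.0]]
force: [0.5, -0.8, 0.7]
opening: 0.799
grasp_force: 0.0
```

Request:
step_arm(targets=[[0.6,0,0,-0.01,0],[0.6,0,0,-0.02,0],[0.6,0,0,-0.02,0],[0.6,0,0,-0.02,0]])

```text
time_s: 6.4
position: [0.4301, -0.1516, -0.0097]
tcp_rot: [[0.996, 0.087, -0.0], [0.087, -0.996, 0.0], [-0.0, -0.0, -1.0]]
force: [-0.3, -0.6, 1.6]
opening: 0.803
grasp_force: 0.0
```

Request:
step_arm(targets=[[0.6,0,0,-0.01,0],[0.6,0,0,-0.02,0],[0.6,0,0,-0.02,0],[0.6,0,0,-0.02,0]])

```text
time_s: 6.8
position: [0.4301, -0.1516, -0.0147]
tcp_rot: [[0.996, 0.087, -0.0], [0.087, -0.996, 0.0], [-0.0, -0.0, -1.0]]
force: [-0.5, -0.5, 0.5]
opening: 0.797
grasp_force: 0.0
```

Request:
step_arm(targets=[[0.6,0,0,-0.01,0],[0.6,0,0,-0.01,0],[0.6,0,0,-0.01,0]])

```text
time_s: 7.1
position: [0.4301, -0.1516, -0.0171]
tcp_rot: [[0.996, 0.086, -0.0], [0.086, -0.996, 0.0], [-0.0, -0.0, -1.0]]
force: [0.4, -0.7, 0.5]
opening: 0.8
grasp_force: 0.0
```

Request:
step_arm(targets=[[0.6,0,0,-0.01,0],[0.6,0,0,-0.01,0],[0.6,0,0,-0.01,0]])

```text
time_s: 7.4
position: [0.4301, -0.1516, -0.0196]
tcp_rot: [[0.996, 0.086, -0.0], [0.086, -0.996, 0.0], [-0.0, -0.0, -1.0]]
force: [0.1, 0.5, 1.0]
opening: 0.802
grasp_force: 0.0
```

```bash
python3 - <<'E'
from h import *
c=capture("wrist"); s=read_state(); print(s["opening"],s["force"],s["position"])
cc=capture("side");cv2.imwrite("pics/w5.png",np.vstack([c["color"][120:400],cv2.resize(cc["color"][130:270,230:430],(560,392),interpolation=2)])[:600,:,::-1])
E
```

```text
0.8040457361807652 [ 0.04420386 -0.20700067  0.7071228 ] [ 0.43011486 -0.15164486 -0.0195758 ]
```

View pics/w5.png

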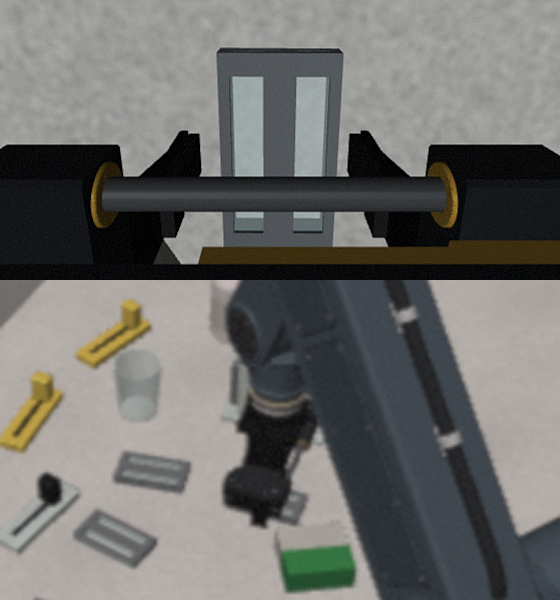

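The fingers now straddle the plate, with tips about 2 mm above the bench, so the reported TCP sits 30 mm beyond where the notes put it. Close.

Request:
step_arm(targets=[[-1,0,0,0,0],[-1,0,0,0,0],[-1,0,0,0,0],[-1,0,0,0,0],[-1,0,0,0,0],[-1,0,0,0,0]])

```text
time_s: 8.1
position: [0.4302, -0.1517, -0.0195]
tcp_rot: [[0.996, 0.087, 0.0], [0.087, -0.996, -0.0], [0.0, 0.0, -1.0]]
force: [0.6, -0.0, 0.9]
opening: 0.593
grasp_force: 30.0
```

Gripped: 51.6 mm at 30 N. Lift, carry over to the magazine, and look.

Request:
step_arm(targets=[[-1,0,0,0.1,0],[-1,0,0,0.25,0],[-1,0,0,0.4,0],[-1,0,0,0.55,0],[-1,0,0,0.68,0],[-1,0.05,-0.12,0.68,-0.005],[-1,0.08,-0.27,0.68,-0.01],[-1,0.12,-0.42,0.68,-0.0153],[-1,0.16,-0.57,0.68,-0.0153],[-1,0.19,-0.68,0.68,-0.0153],[-1,0.196,-0.708,0.68,-0.0153],[-1,0.196,-0.708,0.68,-0.0153],[-1,0.196,-0.708,0.68,-0.0153],[-1,0.196,-0.708,0.68,-0.0153]])

```text
time_s: 9.5
position: [0.4784, -0.3266, 0.1502]
tcp_rot: [[0.999, 0.04, -0.002], [0.04, -0.999, 0.002], [-0.001, -0.002, -1.0]]
force: [0.3, 0.2, -0.7]
opening: 0.599
grasp_force: 30.0
```

```bash
python3 - <<'E'
from h import *
c=capture("wrist"); s=read_state(); print(s["opening"],s["grasp_force"],s["force"],s["position"])
z=s["position"][2]+.0195+.012
print("top z",z)
cv2.imwrite("pics/w6.png",np.hstack([c["color"],cv2.resize(rect(c,z,.4,.56,-.41,-.25,.0005),(240,240))  if 0 else c["color"][:,:0]])[:,:,::-1])
np.save("w6.npy",c,allow_pickle=True)
E
```

```text
0.5922097813268239 29.999893605709076 [ 0.44351647  0.16838809 -1.15460894] [ 0.47863241 -0.32682643  0.15034812]
top z 0.18184811513488283
```

View pics/w6.png

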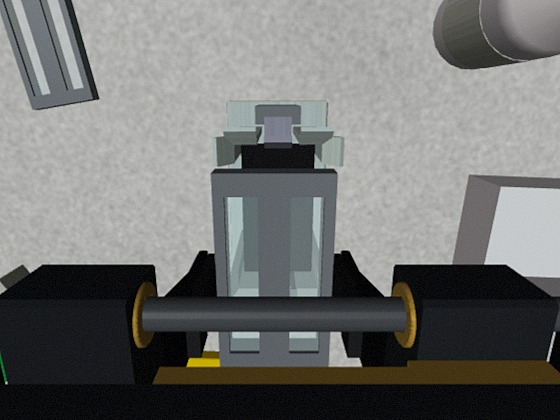

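The plate is held level. Its front edge is at (212..336, 171), and the magazine lip, catch and base are visible above it. I'll compare them numerically.

```bash
python3 - <<'E'
from h import *
c=np.load("w6.npy",allow_pickle=True).item()
P=np.array([.4786,-.3268]); a=np.radians(2.3); R=np.array([[np.cos(a),-np.sin(a)],[np.sin(a),np.cos(a)]])
loc=lambda uv,z: (R.T@(onz(c,uv,z)[:2]-P)*1000).round(1).tolist()
print("plate",loc((212,171.5),.1818),loc((336.5,170.5),.1818), loc((220,366),.1818),loc((330,366),.1818))
print("base",loc((227.5,101),.01),loc((327.5,100),.01))
print("lip",loc((216,138),.113),loc((344,138),.113))
print("catch",loc((263,147),.094),loc((292,147),.094),"foll",loc((242.5,168),.078),loc((315,168),.078))
im=c["color"].astype(int).sum(2)
print("row172",[int(x) for x in im[176,200:222]],[int(x) for x in im[176,328:345]])
print("col274",[int(x) for x in im[160:185,274]])
print("foll row160",[int(x) for x in im[158,236:250]],[int(x) for x in im[158,306:322]])
E
```

```text
plate [48.4, 25.5] [48.8, -25.4] [-45.8, 26.0] [-45.7, -26.7]
base [76.2, 38.9] [77.0, -43.6]
lip [55.6, 33.9] [55.6, -40.2]
catch [48.2, 7.3] [48.2, -11.1] foll [32.1, 22.0] [32.1, -27.7]
row172 [538, 532, 524, 514, 537, 558, 568, 576, 556, 565, 478, 335, 283, 293, 304, 298, 295, 286, 289, 288, 310, 305] [302, 321, 296, 305, 311, 301, 311, 304, 287, 365, 511, 557, 545, 541, 525, 514, 513]
col274 [31, 50, 72, 57, 68, 57, 66, 41, 93, 124, 127, 128, 95, 222, 298, 309, 308, 285, 300, 300, 306, 295, 310, 297, 284]
foll row160 [165, 386, 507, 526, 553, 323, 0, 37, 61, 65, 51, 64, 62, 60] [59, 61, 43, 52, 57, 32, 49, 1, 278, 479, 528, 514, 407, 312, 268, 368]
```

The plate is centred in the jaws. The magazine axis is off by about +0.9 mm in x and -2.6 mm in y. Correct that and lower to the catch slopes.

Request:
step_arm(targets=[[-1,0.0036,-0.0104,0,0],[-1,0.0036,-0.0104,0,0],[-1,0.0036,-0.0104,-0.05,0],[-1,0.0036,-0.0104,-0.1,0],[-1,0.0036,-0.0104,-0.14,0],[-1,0.0036,-0.0104,-0.18,0],[-1,0.0036,-0.0104,-0.22,0],[-1,0.0036,-0.0104,-0.26,0],[-1,0.0036,-0.0104,-0.29,0],[-1,0.0036,-0.0104,-0.3,0],[-1,0.0036,-0.0104,-0.3,0]])

```text
time_s: 10.65
position: [0.4794, -0.3302, 0.0746]
tcp_rot: [[0.999, 0.039, -0.002], [0.039, -0.999, 0.002], [-0.002, -0.002, -1.0]]
force: [-0.3, 1.5, -1.8]
opening: 0.59
grasp_force: 30.0
```

Now press through the catches.

Request:
step_arm(targets=[[-1,0,0.002,-0.02,0],[-1,0,0.002,-0.036,0],[-1,0,0.002,-0.052,0],[-1,0,0.002,-0.068,0],[-1,0,0.002,-0.084,0]])

```text
time_s: 11.15
position: [0.4803, -0.3304, 0.0547]
tcp_rot: [[0.999, 0.039, 0.0], [0.039, -0.999, 0.0], [0.0, -0.0, -1.0]]
force: [0.7, 4.9, 6.3]
opening: 0.596
grasp_force: 30.0
```

Request:
step_arm(targets=[[-1,0,0,-0.016,0],[-1,0,0,-0.032,0],[-1,0,0,-0.048,0],[-1,0,0,-0.06,0],[-1,0,0,-0.06,0]])

```text
time_s: 11.65
position: [0.4802, -0.3304, 0.0394]
tcp_rot: [[0.999, 0.039, 0.0], [0.039, -0.999, 0.0], [0.0, -0.0, -1.0]]
force: [1.4, 4.8, 3.6]
opening: 0.595
grasp_force: 30.0
```

Press force (about 3.6 N plus weight) matches the follower spring. Release, retreat and verify.

Request:
step_arm(targets=[[0.6,0,0.004,0,0],[0.6,0,0.004,0,0],[0.6,0,0.004,0,0],[0.6,0,0.004,0,0],[0.6,0,0.004,0.1,0],[0.6,0,0.004,0.3,0],[0.6,0,0.004,0.5,0],[0.6,0,0.004,0.7,0],[0.6,0,0.004,0.9,0],[0.6,0,0.004,1.0,0],[0.6,0,0.004,1.0,0],[0.6,0,0.004,1.0,0]])

```text
time_s: 12.85
position: [0.4798, -0.3299, 0.2895]
tcp_rot: [[0.999, 0.038, 0.0], [0.038, -0.999, -0.001], [0.0, 0.001, -1.0]]
force: [-0.4, 0.3, -0.1]
opening: 0.806
grasp_force: 0.0
```

```bash
python3 - <<'E'
from h import *
c=capture("wrist"); s=read_state(); print(s["opening"],s["force"],s["position"])
np.save("w7.npy",c,allow_pickle=True)
P=[proj(c,[.48,-.3287,.078])]
u,v=map(int,P[0]);print(u,v)
cv2.imwrite("pics/w7.png",cv2.resize(c["color"][v-75:v+75,u-90:u+90],None,fx=4,fy=4,interpolation=2)[:,:,::-1])
E
```

```text
0.7995977345361339 [-0.46041234  0.76235661 -0.83049955] [ 0.47925723 -0.32924763  0.28817526]
272 175
```

View pics/w7.png

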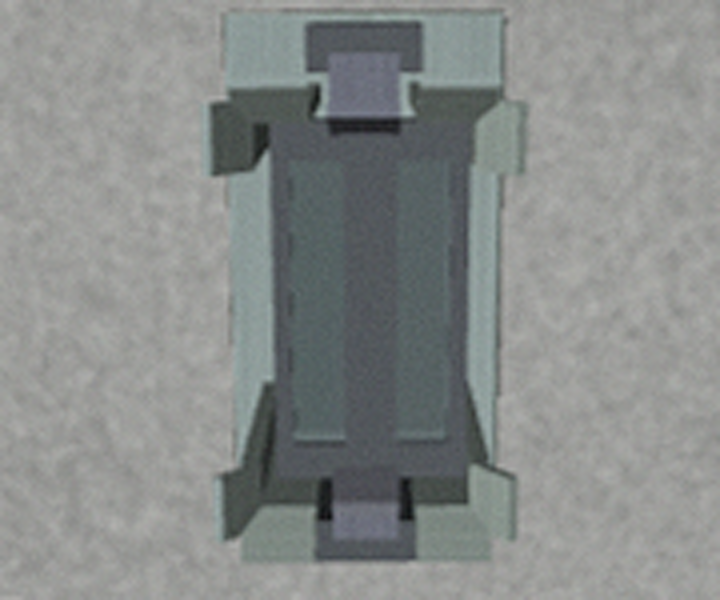

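The carrier is in, with both catches seen overlapping its ends. I'll refine the magazine centre from this view and save the side image for a check on the others.

```bash
python3 - <<'E'
from h import *
c=np.load("w7.npy",allow_pickle=True).item()
f=lambda u,v,z: (onz(c,(182+(u+.5)/4-.5,100+(v+.5)/4-.5),z)[:2]*1000).round(1)
for n,z,ps in [("base",.01,[(226,10),(506,10)]),("baseBack",.01,[(242,560),(492,560)]),("lipF",.113,[(210,102),(526,102)]),("lipB",.113,[(220,540),(515,540)]),("plate",.078,[(272,300),(469,300)]),("plateEnd",.078,[(370,473)]),("catches",.086,[(365,118),(365,500)])]:
    P=[f(*p,z) for p in ps]; print(n,P,np.mean(P,0).round(1))
E
```

```text
base [array([ 553.9, -284.7]), array([ 557.1, -367.4])] [ 555.5 -326. ]
baseBack [array([ 380.8, -292. ]), array([ 384. , -373.9])] [ 382.4 -333. ]
lipF [array([ 533.4, -290.6]), array([ 536.3, -364.4])] [ 534.8 -327.5]
lipB [array([ 424.9, -294.1]), array([ 427.7, -369. ])] [ 426.3 -331.6]
plate [array([ 480.5, -304. ]), array([ 482.5, -356.4])] [ 481.5 -330.2]
plateEnd [array([ 433.3, -331.9])] [ 433.3 -331.9]
catches [array([ 529.3, -326.9]), array([ 428.1, -330.7])] [ 478.7 -328.8]
```

Next is the carrier near the beaker, so I'll check the beaker's position for body clearance first.

```bash
python3 - <<'E'
from h import *
c=capture("scene");s=capture("side")
for cc,b,r in [(c,(150+163/3,130+191/3),(150+159/3,130+146/3)),(s,(180+317/3.2,140+108/3.2),(180+317/3.2,140+68/3.2))]:
    print(onz(cc,b,.0).round(3),onz(cc,r,.085).round(3))
print(plates(c)); print(plates(s))
E
```

```text
[ 0.669 -0.26   0.   ] [ 0.666 -0.256  0.085]
[ 0.676 -0.27   0.   ] [ 0.665 -0.248  0.085]
[(0.5956, -0.137, 12.1, 101, 61, 5791), (0.3452, -0.0607, 6.5, 101, 90, 2661), (0.586, -0.0054, 171.0, 99, 61, 5688), (0.3368, 0.0704, 41.6, 93, 44, 3622), (0.4426, 0.1452, 164.3, 100, 60, 5617), (0.579, 0.1555, 0.0, 100, 59, 4159), (0.4925, 0.2325, 0.0, 191, 35, 2807)]
[(0.5914, -0.1374, 12.1, 100, 66, 6160), (0.5817, -0.0055, 170.8, 103, 61, 5978), (0.6961, -0.018, 100.0, 125, 45, 2525), (0.332, 0.0712, 42.0, 89, 47, 3666), (0.5745, 0.155, 0.0, 101, 60, 4480), (0.4381, 0.145, 163.8, 103, 59, 5746), (0.504, 0.2295, 0.0, 194, 41, 3756)]
```

Request:
step_arm(targets=[[0.6,0.1,0.16,-0.1,0.02],[0.6,0.2,0.32,-0.2,0.04],[0.6,0.3,0.5,-0.3,0.053],[0.6,0.4,0.66,-0.4,0.053],[0.6,0.452,0.76,-0.472,0.053],[0.6,0.452,0.76,-0.472,0.053],[0.6,0.452,0.76,-0.472,0.053],[0.6,0.452,0.76,-0.472,0.053]])

```text
time_s: 13.8
position: [0.5928, -0.1406, 0.171]
tcp_rot: [[0.979, 0.203, -0.001], [0.203, -0.979, -0.0], [-0.001, 0.0, -1.0]]
force: [0.2, -0.2, -0.2]
opening: 0.8
grasp_force: 0.0
```

```bash
python3 - <<'E'
from h import *
c=look((.52,.66,-.21,-.07)); np.save("w8.npy",c,allow_pickle=True)
E
```

```text
tcp [ 0.593  -0.1411  0.1716] yaw 11.67 t 13.85
(0.5928, -0.1389, 11.6, 98, 52, 4898)
```

At the plate's centre, the gripper body would clear the beaker by only about 3 mm. I'll grip 10 mm back along the plate instead.

Request:
step_arm(targets=[[0.6,-0.04,0,0,0],[0.6,-0.04,0,-0.18,0],[0.6,-0.04,0,-0.36,0],[0.6,-0.04,0,-0.54,0],[0.6,-0.04,0,-0.66,0],[0.6,-0.04,0,-0.72,0],[0.6,-0.04,0,-0.764,0],[0.6,-0.04,0,-0.764,0],[0.6,-0.04,0,-0.764,0],[-1,-0.04,0,-0.764,0],[-1,-0.04,0,-0.764,0],[-1,-0.04,0,-0.764,0],[-1,-0.04,0,-0.764,0],[-1,-0.04,0,-0.764,0]])

```text
time_s: 15.25
position: [0.5835, -0.1399, -0.0189]
tcp_rot: [[0.979, 0.204, 0.001], [0.204, -0.979, -0.001], [0.001, 0.001, -1.0]]
force: [-0.8, 0.2, 4.7]
opening: 0.595
grasp_force: 30.0
```

Request:
step_arm(targets=[[-1,0,0,0.1,0],[-1,0,0,0.25,0],[-1,0,0,0.4,0],[-1,0,0,0.55,0],[-1,-0.05,-0.08,0.676,0],[-1,-0.13,-0.22,0.676,-0.02],[-1,-0.22,-0.37,0.676,-0.04],[-1,-0.31,-0.52,0.676,-0.052],[-1,-0.38,-0.65,0.676,-0.052],[-1,-0.43,-0.73,0.676,-0.052],[-1,-0.449,-0.759,0.676,-0.052],[-1,-0.449,-0.759,0.676,-0.052],[-1,-0.449,-0.759,0.676,-0.052],[-1,-0.449,-0.759,0.676,-0.052]])

```text
time_s: 16.65
position: [0.4714, -0.328, 0.1493]
tcp_rot: [[0.999, 0.043, -0.0], [0.043, -0.999, 0.001], [-0.0, -0.001, -1.0]]
force: [1.1, 0.2, -0.6]
opening: 0.595
grasp_force: 30.0
```

```bash
cat >> h.py <<'E'
def held(grip_z=-.0195):
    "front edge of the held plate: centre offset from TCP (mm, tool x,y) and edges"
    c=capture("wrist"); s=read_state(); p=s["position"]; R=s["tcp_rot"]; yaw=np.arctan2(R[1,0],R[0,0])
    print("tcp",p.round(4),"yaw",np.degrees(yaw).round(2),"open",round(s["opening"],3),"gf",round(s["grasp_force"]),"F",s["force"].round(1))
    z=p[2]-grip_z+.012; g=c["color"].astype(float).sum(2)
    q=lambda uv:(lambda w:np.array([R[:2,0]@w,R[:2,1]@w])*1000)(onz(c,uv,z)[:2]-p[:2])
    v0=int(proj(c,p+R[:,0]*.040+[0,0,z-p[2]])[1])       # row well inside the front bar
    cols=[g[v0-2:v0+3,u].mean() for u in range(140,420)]
    d=np.abs(np.diff(cols)); L=140+np.argmax(d[:110]); Rr=140+160+np.argmax(d[160:])
    fr=[]
    for u in (L+12,(L+Rr)//2,Rr-12):
        col=g[v0-25:v0+3,u]; dd=np.diff(col); fr.append(q((u,v0-25+len(dd)-1-np.argmax(np.abs(dd[::-1])>90)+.5)).round(1).tolist())
    print("sides",q((L+.5,v0)).round(1),q((Rr+.5,v0)).round(1),"front",fr)
    return c
E
python3 -c "
from h import *
held()"
```

```text
tcp [ 0.4714 -0.3281  0.1494] yaw 2.5 open 0.587 gf 30 F [ 0.  -0.4 -1.8]
sides [ 40.3 -26. ] [40.3 25.9] front [[39.6, -21.2], [39.7, -0.5], [39.7, 20.7]]
```

Centred in the jaws. Lower it, then press.

Request:
step_arm(targets=[[-1,0,-0.005,0,0],[-1,0,-0.005,0,0],[-1,0,-0.005,-0.05,0],[-1,0,-0.005,-0.1,0],[-1,0,-0.005,-0.14,0],[-1,0,-0.005,-0.18,0],[-1,0,-0.005,-0.22,0],[-1,0,-0.005,-0.26,0],[-1,0,-0.005,-0.29,0],[-1,0,-0.005,-0.3,0],[-1,0,-0.005,-0.3,0]])

```text
time_s: 17.8
position: [0.4705, -0.3304, 0.0739]
tcp_rot: [[0.999, 0.042, -0.001], [0.042, -0.999, 0.001], [-0.001, -0.001, -1.0]]
force: [-0.3, 0.5, -0.8]
opening: 0.597
grasp_force: 30.0
```

Request:
step_arm(targets=[[-1,0,0.003,-0.02,0],[-1,0,0.003,-0.036,0],[-1,0,0.003,-0.052,0],[-1,0,0.003,-0.068,0],[-1,0,0.003,-0.084,0]])

```text
time_s: 18.3
position: [0.4714, -0.3306, 0.0538]
tcp_rot: [[0.999, 0.042, 0.001], [0.042, -0.999, -0.001], [0.001, 0.001, -1.0]]
force: [0.6, 0.7, 5.7]
opening: 0.597
grasp_force: 30.0
```

Request:
step_arm(targets=[[-1,0,0,-0.016,0],[-1,0,0,-0.032,0],[-1,0,0,-0.048,0],[-1,0,0,-0.06,0],[-1,0,0,-0.06,0]])

```text
time_s: 18.8
position: [0.4714, -0.3306, 0.0383]
tcp_rot: [[0.999, 0.042, 0.001], [0.042, -0.999, -0.001], [0.001, 0.001, -1.0]]
force: [0.9, -0.4, 3.3]
opening: 0.595
grasp_force: 30.0
```

Request:
step_arm(targets=[[0.6,0,0,0,0],[0.6,0,0,0,0],[0.6,0,0,0,0],[0.6,0,0,0,0],[0.6,0,0,0.1,0],[0.6,0,0,0.3,0],[0.6,0.032,0.0056,0.5,0],[0.6,0.032,0.0056,0.7,0],[0.6,0.032,0.0056,0.9,0],[0.6,0.032,0.0056,1.0,0],[0.6,0.032,0.0056,1.0,0],[0.6,0.032,0.0056,1.0,0],[0.6,0.032,0.0056,1.0,0]])

```text
time_s: 20.1
position: [0.4777, -0.3276, 0.2864]
tcp_rot: [[0.999, 0.042, -0.003], [0.042, -0.999, 0.003], [-0.003, -0.003, -1.0]]
force: [-0.0, -0.1, -0.4]
opening: 0.801
grasp_force: 0.0
```

```bash
cat >> h.py <<'E'
def magcheck():
    "best shift and correlation of magazine top region against the verified picture w7, rectified at z=.078"
    a=np.load("w7.npy",allow_pickle=True).item(); c=capture("wrist"); s=read_state(); print(s["position"].round(4),s["time_s"])
    f=lambda k:cv2.cvtColor(rect(k,.078,.42,.545,-.37,-.29),cv2.COLOR_RGB2GRAY)
    A,C=f(a),f(c); r=cv2.matchTemplate(C,A[8:-8,8:-8],cv2.TM_CCOEFF_NORMED); _,m,_,l=cv2.minMaxLoc(r); print("corr",round(m,3),"shift",l[0]-8,l[1]-8)
    # width of plate across the middle on z=.078 (mm): held=52; resting on catches (top .099) looks wider
    for k in (A,C):
        row=k[:,50:70].mean(1).astype(int); d=np.diff(row); print([ (i,int(x)) for i,x in enumerate(d) if abs(x)>10])
    return c
E
python3 -c "
from h import *
magcheck()
print(plates(capture('scene')))"
```

```text
[ 0.4777 -0.3276  0.2862] 20.15
corr 0.745 shift 0 0
[(2, -17), (13, -26), (14, -37), (65, 27), (66, 37), (72, -14), (73, -30), (74, 16), (75, 27)]
[(13, -29), (14, -30), (19, 37), (20, 14), (32, -23), (33, -24), (46, 28), (47, 26), (60, -31), (61, -18), (65, 36), (66, 33), (72, -24), (73, -18), (74, 26), (75, 19)]
[(0.3452, -0.0606, 6.4, 101, 90, 2637), (0.586, -0.0053, 171.6, 99, 61, 5685), (0.3368, 0.0704, 41.6, 93, 44, 3624), (0.4425, 0.1451, 164.3, 100, 60, 5620), (0.579, 0.1555, 0.0, 100, 59, 4156), (0.4925, 0.232, 0.0, 191, 36, 2794)]
```

Plate edges lie at the same 52 mm span on the z=0.078 plane as the verified one, so the second carrier is held. On to the third.

Request:
step_arm(targets=[[0.6,0.07,0.17,-0.05,-0.02],[0.6,0.14,0.34,-0.1,-0.04],[0.6,0.21,0.51,-0.15,-0.063],[0.6,0.28,0.68,-0.2,-0.063],[0.6,0.35,0.85,-0.25,-0.063],[0.6,0.425,1.0,-0.3,-0.063]])

```text
time_s: 20.8
position: [0.5845, -0.0762, 0.2114]
tcp_rot: [[0.988, -0.155, -0.003], [-0.155, -0.988, 0.001], [-0.003, -0.001, -1.0]]
force: [0.0, -0.2, -0.6]
opening: 0.803
grasp_force: 0.0
```

Request:
step_arm(targets=[[0.6,0,0.15,-0.08,0],[0.6,0,0.286,-0.16,0],[0.6,0,0.286,-0.16,0],[0.6,0,0.286,-0.16,0],[0.6,0,0.286,-0.16,0],[0.6,0,0.286,-0.16,0]])

```text
time_s: 21.4
position: [0.5857, -0.0085, 0.174]
tcp_rot: [[0.988, -0.157, 0.001], [-0.157, -0.988, -0.001], [0.001, 0.0, -1.0]]
force: [-0.0, -0.7, 0.3]
opening: 0.798
grasp_force: 0.0
```

```bash
python3 - <<'E'
from h import *
c=look((.51,.65,-.075,.065))
E
```

```text
tcp [ 0.5857 -0.0085  0.174 ] yaw -9.06 t 21.45
(0.5831, -0.0075, 171.0, 97, 52, 4928)
```

Request:
step_arm(targets=[[0.6,-0.0104,0.004,-0.18,0],[0.6,-0.0104,0.004,-0.36,0],[0.6,-0.0104,0.004,-0.54,0],[0.6,-0.0104,0.004,-0.66,0],[0.6,-0.0104,0.004,-0.72,0],[0.6,-0.0104,0.004,-0.77,0],[0.6,-0.0104,0.004,-0.77,0],[0.6,-0.0104,0.004,-0.77,0],[-1,-0.0104,0.004,-0.77,0],[-1,-0.0104,0.004,-0.77,0],[-1,-0.0104,0.004,-0.77,0],[-1,-0.0104,0.004,-0.77,0],[-1,-0.0104,0.004,-0.77,0]])

```text
time_s: 22.75
position: [0.5829, -0.0062, -0.0184]
tcp_rot: [[0.988, -0.155, 0.001], [-0.155, -0.988, -0.0], [0.001, 0.0, -1.0]]
force: [-1.3, 0.4, 4.9]
opening: 0.594
grasp_force: 30.0
```

Request:
step_arm(targets=[[-1,0,0,0.1,0],[-1,0,0,0.25,0],[-1,0,0,0.4,0],[-1,0,0,0.55,0],[-1,-0.02,-0.06,0.676,0.01],[-1,-0.07,-0.2,0.676,0.025],[-1,-0.12,-0.36,0.676,0.045],[-1,-0.17,-0.52,0.676,0.063],[-1,-0.22,-0.68,0.676,0.063],[-1,-0.27,-0.84,0.676,0.063],[-1,-0.32,-0.98,0.676,0.063]])

```text
time_s: 23.85
position: [0.5016, -0.2528, 0.1496]
tcp_rot: [[0.999, 0.041, -0.0], [0.041, -0.999, 0.0], [-0.0, -0.0, -1.0]]
force: [1.1, 0.3, -0.8]
opening: 0.596
grasp_force: 30.0
```

Request:
step_arm(targets=[[-1,-0.05,-0.15,0,0],[-1,-0.08,-0.27,0,0],[-1,-0.09,-0.312,0,0],[-1,-0.09,-0.312,0,0],[-1,-0.09,-0.312,0,0],[-1,-0.09,-0.312,0,0]])

```text
time_s: 24.45
position: [0.4801, -0.3271, 0.1497]
tcp_rot: [[0.999, 0.043, -0.001], [0.043, -0.999, 0.001], [-0.001, -0.001, -1.0]]
force: [-0.6, -0.9, -0.3]
opening: 0.592
grasp_force: 30.0
```

```bash
sed -i 's/R\[:,0\]\*.040/R[:,0]*.045/' h.py; python3 -c "
from h import *
held(-.0184)"
```

```text
tcp [ 0.4802 -0.3272  0.1498] yaw 2.5 open 0.594 gf 30 F [-1.   0.1 -0.8]
sides [ 45.1 -26.3] [45.1 25.8] front [[47.8, -21.5], [47.8, -0.4], [47.8, 20.6]]
```

Plate centred. Lower, then press.

Request:
step_arm(targets=[[-1,0.001,-0.007,0,0],[-1,0.001,-0.007,0,0],[-1,0.001,-0.007,-0.05,0],[-1,0.001,-0.007,-0.1,0],[-1,0.001,-0.007,-0.14,0],[-1,0.001,-0.007,-0.18,0],[-1,0.001,-0.007,-0.22,0],[-1,0.001,-0.007,-0.26,0],[-1,0.001,-0.007,-0.29,0],[-1,0.001,-0.007,-0.3,0],[-1,0.001,-0.007,-0.3,0]])

```text
time_s: 25.6
position: [0.4797, -0.3301, 0.0742]
tcp_rot: [[0.999, 0.042, -0.001], [0.042, -0.999, 0.002], [-0.001, -0.002, -1.0]]
force: [-0.4, 1.7, -1.4]
opening: 0.59
grasp_force: 30.0
```

Request:
step_arm(targets=[[-1,0,0.003,-0.02,0],[-1,0,0.003,-0.036,0],[-1,0,0.003,-0.052,0],[-1,0,0.003,-0.068,0],[-1,0,0.003,-0.084,0]])

```text
time_s: 26.1
position: [0.481, -0.3304, 0.0543]
tcp_rot: [[0.999, 0.041, 0.002], [0.041, -0.999, -0.001], [0.002, 0.001, -1.0]]
force: [0.5, 2.2, 6.0]
opening: 0.594
grasp_force: 30.0
```

Request:
step_arm(targets=[[-1,0,0,-0.016,0],[-1,0,0,-0.032,0],[-1,0,0,-0.048,0],[-1,0,0,-0.06,0],[-1,0,0,-0.06,0]])

```text
time_s: 26.6
position: [0.481, -0.3304, 0.0389]
tcp_rot: [[0.999, 0.041, 0.002], [0.041, -0.999, -0.001], [0.001, 0.001, -1.0]]
force: [1.7, 2.2, 3.9]
opening: 0.589
grasp_force: 30.0
```

Request:
step_arm(targets=[[0.6,0,0,0,0],[0.6,0,0,0,0],[0.6,0,0,0,0],[0.6,0,0,0,0],[0.6,0,0,0.1,0],[0.6,0,0,0.3,0],[0.6,-0.005,0.0046,0.5,0],[0.6,-0.005,0.0046,0.7,0],[0.6,-0.005,0.0046,0.9,0],[0.6,-0.005,0.0046,1.0,0],[0.6,-0.005,0.0046,1.0,0],[0.6,-0.005,0.0046,1.0,0]])

```text
time_s: 27.8
position: [0.4786, -0.3288, 0.2889]
tcp_rot: [[0.999, 0.042, -0.0], [0.042, -0.999, -0.0], [-0.0, 0.0, -1.0]]
force: [-0.7, 1.0, -0.8]
opening: 0.796
grasp_force: 0.0
```

```bash
python3 -c "
from h import *
c=magcheck();np.save('w9.npy',c,allow_pickle=True)
print(plates(capture('scene')))"
```

```text
[ 0.4781 -0.3283  0.2876] 27.85
corr 0.603 shift 0 0
[(2, -17), (13, -26), (14, -37), (65, 27), (66, 37), (72, -14), (73, -30), (74, 16), (75, 27)]
[(2, -14), (13, -28), (14, -38), (18, 12), (19, 43), (20, 24), (32, -24), (33, -42), (34, -14), (46, 42), (47, 37), (59, -16), (60, -37), (61, -24), (65, 32), (66, 38), (72, -21), (73, -24), (74, 24), (75, 23)]
[(0.3455, -0.0606, 6.5, 102, 90, 2669), (0.3366, 0.0706, 42.1, 93, 44, 3620), (0.4426, 0.1452, 164.1, 100, 60, 5629), (0.579, 0.1555, 0.0, 100, 59, 4162), (0.4925, 0.232, 0.0, 191, 36, 2808)]
```

Held. Fourth carrier.

Request:
step_arm(targets=[[0.6,-0.02,0.17,-0.05,-0.02],[0.6,-0.04,0.34,-0.1,-0.04],[0.6,-0.06,0.51,-0.15,-0.06],[0.6,-0.08,0.68,-0.2,-0.08],[0.6,-0.09,0.85,-0.25,-0.1],[0.6,-0.1,1.0,-0.3,-0.1]])

```text
time_s: 28.5
position: [0.4519, -0.0765, 0.2117]
tcp_rot: [[0.963, -0.27, -0.004], [-0.27, -0.963, 0.002], [-0.005, -0.001, -1.0]]
force: [0.8, 0.8, 0.3]
opening: 0.799
grasp_force: 0.0
```

Request:
step_arm(targets=[[0.6,-0.01,0.18,-0.05,0],[0.6,-0.02,0.36,-0.1,0],[0.6,-0.03,0.54,-0.16,0],[0.6,-0.04,0.72,-0.16,0],[0.6,-0.05,0.86,-0.16,0],[0.6,-0.05,0.9,-0.16,0],[0.6,-0.05,0.9,-0.16,0],[0.6,-0.05,0.9,-0.16,0],[0.6,-0.05,0.9,-0.16,0]])

```text
time_s: 29.4
position: [0.4415, 0.1447, 0.1736]
tcp_rot: [[0.963, -0.271, -0.001], [-0.271, -0.963, -0.001], [-0.001, 0.001, -1.0]]
force: [-0.1, 1.0, 1.3]
opening: 0.798
grasp_force: 0.0
```

```bash
python3 - <<'E'
from h import *
c=look((.37,.51,.075,.215))
E
```

```text
tcp [0.4416 0.1447 0.1738] yaw -15.74 t 29.45
(0.4388, 0.1434, 164.3, 97, 52, 4920)
```

Request:
step_arm(targets=[[0.6,-0.011,-0.005,-0.18,0],[0.6,-0.011,-0.005,-0.36,0],[0.6,-0.011,-0.005,-0.54,0],[0.6,-0.011,-0.005,-0.66,0],[0.6,-0.011,-0.005,-0.72,0],[0.6,-0.011,-0.005,-0.767,0],[0.6,-0.011,-0.005,-0.767,0],[0.6,-0.011,-0.005,-0.767,0],[-1,-0.011,-0.005,-0.767,0],[-1,-0.011,-0.005,-0.767,0],[-1,-0.011,-0.005,-0.767,0],[-1,-0.011,-0.005,-0.767,0],[-1,-0.011,-0.005,-0.767,0]])

```text
time_s: 30.75
position: [0.4392, 0.1449, -0.0171]
tcp_rot: [[0.963, -0.269, 0.001], [-0.269, -0.963, 0.0], [0.001, -0.0, -1.0]]
force: [-0.5, -0.1, 6.3]
opening: 0.59
grasp_force: 30.0
```

Request:
step_arm(targets=[[-1,0,0,0.1,0],[-1,0,0,0.25,0],[-1,0,0,0.4,0],[-1,0,0,0.55,0],[-1,0.005,-0.06,0.67,0.01],[-1,0.02,-0.2,0.67,0.025],[-1,0.03,-0.36,0.67,0.045],[-1,0.04,-0.52,0.67,0.065],[-1,0.05,-0.68,0.67,0.085],[-1,0.07,-0.84,0.67,0.101],[-1,0.08,-0.98,0.67,0.101]])

```text
time_s: 31.85
position: [0.4587, -0.1021, 0.1497]
tcp_rot: [[0.999, 0.045, 0.0], [0.045, -0.999, -0.0], [0.0, 0.0, -1.0]]
force: [0.6, 0.3, -1.0]
opening: 0.595
grasp_force: 30.0
```

Request:
step_arm(targets=[[-1,0.015,-0.16,0,0],[-1,0.03,-0.32,0,0],[-1,0.045,-0.48,0,0],[-1,0.06,-0.64,0,0],[-1,0.075,-0.79,0,0],[-1,0.085,-0.88,0,0],[-1,0.085,-0.913,0,0],[-1,0.085,-0.913,0,0],[-1,0.085,-0.913,0,0],[-1,0.085,-0.913,0,0]])

```text
time_s: 32.85
position: [0.4796, -0.3265, 0.1496]
tcp_rot: [[0.999, 0.046, -0.001], [0.046, -0.999, 0.001], [-0.001, -0.002, -1.0]]
force: [-0.5, 0.8, -0.3]
opening: 0.595
grasp_force: 30.0
```

```bash
python3 -c "
from h import *
held(-.0171)"
```

```text
tcp [ 0.4797 -0.3266  0.1496] yaw 2.66 open 0.595 gf 30 F [ 0.5 -0.8 -1.4]
sides [ 45.2 -26.2] [45.3 25.9] front [[47.6, -21.3], [47.6, -0.5], [47.6, 20.6]]
```

Request:
step_arm(targets=[[-1,0.0036,-0.0105,0,-0.002],[-1,0.0036,-0.0105,0,-0.002],[-1,0.0036,-0.0105,-0.05,-0.002],[-1,0.0036,-0.0105,-0.1,-0.002],[-1,0.0036,-0.0105,-0.14,-0.002],[-1,0.0036,-0.0105,-0.18,-0.002],[-1,0.0036,-0.0105,-0.22,-0.002],[-1,0.0036,-0.0105,-0.26,-0.002],[-1,0.0036,-0.0105,-0.29,-0.002],[-1,0.0036,-0.0105,-0.3,-0.002],[-1,0.0036,-0.0105,-0.3,-0.002]])

```text
time_s: 34.0
position: [0.4802, -0.3302, 0.0739]
tcp_rot: [[0.999, 0.039, -0.002], [0.039, -0.999, 0.002], [-0.002, -0.002, -1.0]]
force: [-0.2, 2.7, -1.2]
opening: 0.592
grasp_force: 30.0
```

Request:
step_arm(targets=[[-1,0,0.003,-0.02,0],[-1,0,0.003,-0.036,0],[-1,0,0.003,-0.052,0],[-1,0,0.003,-0.068,0],[-1,0,0.003,-0.084,0]])

```text
time_s: 34.5
position: [0.4811, -0.3303, 0.0543]
tcp_rot: [[0.999, 0.039, 0.001], [0.039, -0.999, -0.0], [0.001, 0.0, -1.0]]
force: [-0.9, 3.3, 6.6]
opening: 0.588
grasp_force: 30.0
```

Request:
step_arm(targets=[[-1,0,0,-0.016,0],[-1,0,0,-0.032,0],[-1,0,0,-0.046,0],[-1,0,0,-0.054,0],[-1,0,0,-0.054,0]])

```text
time_s: 35.0
position: [0.4811, -0.3303, 0.0404]
tcp_rot: [[0.999, 0.039, 0.001], [0.039, -0.999, -0.0], [0.001, 0.0, -1.0]]
force: [-0.3, 3.0, 4.0]
opening: 0.59
grasp_force: 30.0
```

Request:
step_arm(targets=[[0.6,0,0,0,0],[0.6,0,0,0,0],[0.6,0,0,0,0],[0.6,0,0,0,0],[0.6,0,0,0.1,0],[0.6,0,0,0.3,0],[0.6,-0.005,0.0046,0.5,0],[0.6,-0.005,0.0046,0.7,0],[0.6,-0.005,0.0046,0.9,0],[0.6,-0.005,0.0046,1.0,0],[0.6,-0.005,0.0046,1.0,0],[0.6,-0.005,0.0046,1.0,0]])

```text
time_s: 36.2
position: [0.4793, -0.3291, 0.2902]
tcp_rot: [[0.999, 0.038, 0.0], [0.038, -0.999, -0.0], [0.0, 0.0, -1.0]]
force: [-0.3, -0.8, 0.0]
opening: 0.8
grasp_force: 0.0
```

```bash
python3 -c "
from h import *
c=magcheck();np.save('w10.npy',c,allow_pickle=True)
b=np.load('w9.npy',allow_pickle=True).item()
f=lambda k:cv2.cvtColor(rect(k,.078,.42,.545,-.37,-.29),cv2.COLOR_RGB2GRAY).astype(int)
print('vs third: corr',np.corrcoef(f(b).ravel(),f(c).ravel())[0,1])
print(plates(capture('scene')));print(plates(capture('side')))"
```

```text
[ 0.4788 -0.3286  0.2889] 36.25
corr 0.557 shift 0 0
[(2, -17), (13, -26), (14, -37), (65, 27), (66, 37), (72, -14), (73, -30), (74, 16), (75, 27)]
[(13, -25), (14, -33), (19, 46), (20, 32), (32, -30), (33, -41), (34, -14), (46, 30), (47, 48), (59, -21), (60, -42), (61, -22), (65, 27), (66, 35), (72, -16), (73, -26), (74, 18), (75, 23)]
vs third: corr 0.9860090606499518
[(0.3454, -0.0606, 6.5, 102, 90, 2642), (0.3366, 0.0706, 42.1, 93, 44, 3621), (0.579, 0.156, 0.0, 100, 58, 4170), (0.4925, 0.232, 0.0, 191, 36, 3024)]
[(0.6961, -0.018, 99.9, 125, 45, 2523), (0.3316, 0.0715, 42.3, 89, 48, 3674), (0.5745, 0.155, 0.0, 101, 60, 4530), (0.504, 0.2295, 0.0, 194, 41, 3983)]
```

All four whole carriers are held. Now the broken one.

Request:
step_arm(targets=[[0.6,0.03,0.17,-0.05,-0.01],[0.6,0.06,0.34,-0.1,-0.013],[0.6,0.1,0.51,-0.15,-0.013],[0.6,0.14,0.68,-0.2,-0.013],[0.6,0.18,0.85,-0.25,-0.013],[0.6,0.2,1.0,-0.3,-0.013]])

```text
time_s: 36.95
position: [0.5291, -0.0769, 0.213]
tcp_rot: [[1.0, -0.002, -0.003], [-0.002, -1.0, 0.001], [-0.003, -0.001, -1.0]]
force: [-0.5, -0.4, -0.3]
opening: 0.802
grasp_force: 0.0
```

Request:
step_arm(targets=[[0.6,0.04,0.18,-0.05,0],[0.6,0.08,0.36,-0.1,0],[0.6,0.12,0.54,-0.16,0],[0.6,0.16,0.72,-0.16,0],[0.6,0.19,0.88,-0.16,0],[0.6,0.19,0.94,-0.16,0],[0.6,0.19,0.94,-0.16,0],[0.6,0.19,0.94,-0.16,0],[0.6,0.19,0.94,-0.16,0]])

```text
time_s: 37.85
position: [0.5767, 0.154, 0.1748]
tcp_rot: [[1.0, -0.004, -0.001], [-0.004, -1.0, -0.001], [-0.001, 0.001, -1.0]]
force: [-0.4, -0.2, -0.0]
opening: 0.8
grasp_force: 0.0
```

```bash
python3 - <<'E'
from h import *
c=look((.51,.65,.085,.215)); np.save('w11.npy',c,allow_pickle=True)
im=rect(c,.012,.51,.65,.085,.215); g=im.mean(2)
m=(g<0.8*np.median(g)).astype(np.uint8)*(im.max(2).astype(int)-im.min(2)<40).astype(np.uint8)
m=cv2.morphologyEx(m,cv2.MORPH_CLOSE,np.ones((5,5)))
k=max(cv2.findContours(m,0,2)[0],key=cv2.contourArea)
print([(round(.51+p[0][0]*.001,3),round(.215-p[0][1]*.001,3)) for p in cv2.approxPolyDP(k,4,True)])
E
```

```text
tcp [0.5769 0.154  0.175 ] yaw -0.26 t 37.9
(0.5755, 0.154, 0.0, 97, 52, 3362)
[(np.float64(0.528), np.float64(0.179)), (np.float64(0.529), np.float64(0.154)), (np.float64(0.614), np.float64(0.146)), (np.float64(0.613), np.float64(0.133)), (np.float64(0.559), np.float64(0.133)), (np.float64(0.558), np.float64(0.128)), (np.float64(0.624), np.float64(0.129)), (np.float64(0.623), np.float64(0.18))]
```

The outline confirms the missing corner at x<0.559, y<0.154. I'll grip at x=0.585, where the width is full.

Request:
step_arm(targets=[[0.6,0.032,0,0,0],[0.6,0.032,0,-0.18,0],[0.6,0.032,0,-0.36,0],[0.6,0.032,0,-0.54,0],[0.6,0.032,0,-0.66,0],[0.6,0.032,0,-0.72,0],[0.6,0.032,0,-0.768,0],[0.6,0.032,0,-0.768,0],[0.6,0.032,0,-0.768,0],[-1,0.032,0,-0.768,0],[-1,0.032,0,-0.768,0],[-1,0.032,0,-0.768,0],[-1,0.032,0,-0.768,0],[-1,0.032,0,-0.768,0]])

```text
time_s: 39.3
position: [0.5857, 0.1559, -0.0159]
tcp_rot: [[1.0, -0.002, 0.001], [-0.002, -1.0, 0.0], [0.001, -0.0, -1.0]]
force: [-1.7, -0.0, 5.6]
opening: 0.587
grasp_force: 30.0
```

Request:
step_arm(targets=[[-1,0,0,0.1,0],[-1,0,0,0.25,0],[-1,0,0,0.36,0],[-1,-0.04,0.08,0.4,0.02],[-1,-0.12,0.22,0.4,0.04],[-1,-0.2,0.38,0.4,0.05],[-1,-0.28,0.54,0.4,0.05],[-1,-0.32,0.62,0.4,0.05],[-1,-0.32,0.632,0.4,0.05],[-1,-0.32,0.632,0.4,0.05]])

```text
time_s: 40.3
position: [0.5048, 0.3143, 0.083]
tcp_rot: [[0.988, 0.156, 0.0], [0.156, -0.988, -0.0], [0.0, 0.0, -1.0]]
force: [0.2, -0.2, -1.5]
opening: 0.592
grasp_force: 30.0
```

```bash
python3 -c "
from h import *
held(-.0175)"
```

```text
tcp [0.5054 0.3135 0.083 ] yaw 8.89 open 0.592 gf 30 F [-0.1 -0.  -0.2]
sides [ 44.9 -40.8] [45.1 47. ] front [[44.3, -36.1], [44.4, 2.7], [44.5, 41.9]]
```

Held, and over the tray centre. Lower and release.

Request:
step_arm(targets=[[-1,0,0,-0.1,0],[-1,0,0,-0.2,0],[-1,0,0,-0.27,0],[-1,0,0,-0.31,0],[-1,0,0,-0.335,0],[-1,0,0,-0.335,0],[0.5,0,0,-0.335,0],[0.5,0,0,-0.335,0],[0.5,0,0,-0.335,0],[0.5,0,0,-0.335,0],[0.5,0,0,-0.1,0],[0.5,0,0,0.1,0],[0.5,0,0,0.3,0],[0.5,0,0,0.45,0],[0.5,0,0,0.45,0],[0.5,0,0,0.45,0]])

```text
time_s: 41.95
position: [0.5056, 0.3142, 0.1975]
tcp_rot: [[0.988, 0.154, 0.003], [0.154, -0.988, 0.001], [0.004, -0.001, -1.0]]
force: [0.1, -0.5, -0.5]
opening: 0.749
grasp_force: 0.0
```

```bash
python3 - <<'E'
from h import *
c=capture("wrist"); s=read_state(); print(s["position"],s["opening"],s["time_s"])
im=rect(c,.017,.38,.62,.22,.41); g=im.mean(2)
m=((g>1.25*np.median(g))).astype(np.uint8); k=[x for x in cv2.findContours(m[40:-40,40:-40].copy(),0,2)[0] if cv2.contourArea(x)>200]
print([( [round(.42+v[0]*.001,3) for v in [cv2.minAreaRect(x)[0]]], round(.37-cv2.minAreaRect(x)[0][1]*.001,3),cv2.contourArea(x)) for x in k])
# ready slide: black grip and white track in both fixed views
for n in ("scene","side"):
    c=capture(n)
    T=rect(c,.055,.62,.76,-.12,.10,.0005); b=(T.max(2)<45).astype(np.uint8)
    b=cv2.morphologyEx(b,cv2.MORPH_OPEN,np.ones((9,9)))
    for x in cv2.findContours(b,0,2)[0]:
        if cv2.contourArea(x)>100:
            r=cv2.boundingRect(x); print(n,"black on z=.055 x",.62+r[0]*.0005,.62+(r[0]+r[2])*.0005,"y",.10-(r[1]+r[3])*.0005,.10-r[1]*.0005)
    L=rect(c,.012,.62,.78,-.12,.12,.0005).astype(int); g=L.min(2); w=((g>np.median(g)+22)).astype(np.uint8)
    w=cv2.morphologyEx(w,cv2.MORPH_CLOSE,np.ones((25,25)))
    x=max(cv2.findContours(w,0,2)[0],key=cv2.contourArea); print(n,"track",[(round(.62+p[0]*.0005,3),round(.12-p[1]*.0005,3)) for p in cv2.boxPoints(cv2.minAreaRect(x))],cv2.contourArea(x))
E
```

```text
[0.50436348 0.31362289 0.19562027] 0.7479058617528396 42.0
[([0.508], 0.301, 675.5), ([0.495], 0.326, 883.5)]
scene black on z=.055 x 0.677 0.7095 y -0.034 0.012999999999999998
scene black on z=.055 x 0.7015 0.7065 y 0.02750000000000001 0.036500000000000005
scene black on z=.055 x 0.704 0.709 y 0.042 0.049
scene black on z=.055 x 0.7055 0.711 y 0.051000000000000004 0.061000000000000006
scene black on z=.055 x 0.7075 0.7125 y 0.062000000000000006 0.0685Traceback (most recent call last):
  File "<stdin>", line 16, in <module>
ValueError: max() iterable argument is empty
```

The broken carrier's glass shows inside the tray at (0.50,0.31). Now look at the ready slide from above.

Request:
step_arm(targets=[[-1,0.1,-0.14,0.1,-0.03],[-1,0.2,-0.3,0.14,-0.06],[-1,0.3,-0.46,0.14,-0.09],[-1,0.4,-0.62,0.14,-0.094],[-1,0.5,-0.78,0.14,-0.094],[-1,0.6,-0.94,0.14,-0.094],[-1,0.7,-1.0,0.14,-0.094],[-1,0.74,-1.0,0.14,-0.094]])

```text
time_s: 42.85
position: [0.6912, 0.0602, 0.2275]
tcp_rot: [[0.989, -0.145, -0.003], [-0.145, -0.989, -0.001], [-0.003, 0.001, -1.0]]
force: [-0.4, 1.0, -0.3]
opening: 0.108
grasp_force: 0.0
```

Request:
step_arm(targets=[[-1,0,-0.15,0,0],[-1,0,-0.28,0,0],[-1,0,-0.28,0,0],[-1,0,-0.28,0,0],[-1,0,-0.28,0,0],[-1,0,-0.28,0,0]])

```text
time_s: 43.45
position: [0.6897, -0.0043, 0.2303]
tcp_rot: [[0.99, -0.138, -0.001], [-0.138, -0.99, 0.001], [-0.001, -0.001, -1.0]]
force: [-0.1, -0.5, -0.1]
opening: 0.006
grasp_force: 0.0
```

```bash
python3 - <<'E'
from h import *
c=capture("wrist"); s=read_state(); print(s["position"],s["tcp_rot"][:2,0],s["opening"],s["time_s"])
np.save("w12.npy",c,allow_pickle=True)
a=rect(c,.055,.6,.8,-.15,.13,.0005); b=rect(c,.012,.6,.8,-.15,.13,.0005)
cv2.imwrite("pics/w12.png",np.hstack([a,b])[:,:,::-1])
E
```

```text
[ 0.68978906 -0.00453255  0.23042872] [ 0.99041607 -0.13811399] 0.007237915215824814 43.5
```

View pics/w12.png

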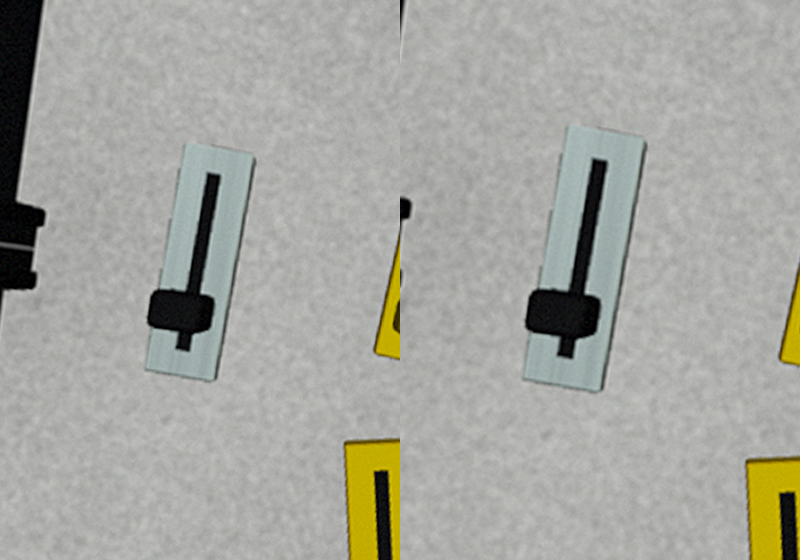

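The grip is at about (0.69,-0.0265). The slot runs along (0.163,0.987), and the far end is near (0.698,0.040). Go down behind the grip with the fingers closed.

Request:
step_arm(targets=[[-1,-0.015,-0.15,0,-0.0083],[-1,-0.025,-0.27,0,-0.0083],[-1,-0.025,-0.27,0,-0.0083],[-1,-0.025,-0.27,-0.18,-0.0083],[-1,-0.025,-0.27,-0.36,-0.0083],[-1,-0.025,-0.27,-0.54,-0.0083],[-1,-0.025,-0.27,-0.72,-0.0083],[-1,-0.025,-0.27,-0.82,-0.0083],[-1,-0.025,-0.27,-0.87,-0.0083],[-1,-0.025,-0.27,-0.895,-0.0083],[-1,-0.025,-0.27,-0.895,-0.0083],[-1,-0.025,-0.27,-0.895,-0.0083]])

```text
time_s: 44.7
position: [0.6854, -0.0738, 0.0088]
tcp_rot: [[0.986, -0.166, 0.003], [-0.166, -0.986, -0.001], [0.003, 0.0, -1.0]]
force: [1.2, -0.3, 0.9]
opening: 0.01
grasp_force: 0.0
```

Request:
step_arm(targets=[[-1,0.005,0.05,0,0],[-1,0.01,0.1,0,0],[-1,0.015,0.15,0,0],[-1,0.02,0.2,0,0],[-1,0.025,0.24,0,0],[-1,0.03,0.28,0,0],[-1,0.033,0.31,0,0],[-1,0.035,0.33,0,0],[-1,0.036,0.34,0,0]])

```text
time_s: 45.6
position: [0.6928, 0.0119, 0.0068]
tcp_rot: [[0.986, -0.165, -0.0], [-0.165, -0.986, 0.0], [-0.0, -0.0, -1.0]]
force: [0.6, -1.6, 1.0]
opening: 0.004
grasp_force: 0.8
```

Request:
step_arm(targets=[[-1,0,0.01,0,0],[-1,0.002,0.02,0,0],[-1,0.002,0.02,0,0],[-1,0.002,0.02,0,0]])

```text
time_s: 46.0
position: [0.6928, 0.0165, 0.0067]
tcp_rot: [[0.986, -0.166, -0.001], [-0.166, -0.986, 0.001], [-0.001, -0.0, -1.0]]
force: [-0.0, 0.4, 0.4]
opening: 0.002
grasp_force: 0.2
```

Friction is felt but there's no end stop yet. Push on in small steps until it stops.

Request:
step_arm(targets=[[-1,0.001,0.008,0,0],[-1,0.002,0.016,0,0],[-1,0.002,0.016,0,0]])

```text
time_s: 46.3
position: [0.6936, 0.0204, 0.0068]
tcp_rot: [[0.986, -0.166, -0.001], [-0.166, -0.986, -0.0], [-0.001, 0.0, -1.0]]
force: [0.7, -1.5, -0.5]
opening: 0.006
grasp_force: 0.6
```

Request:
step_arm(targets=[[-1,0.001,0.008,0,0],[-1,0.002,0.016,0,0],[-1,0.002,0.016,0,0]])

```text
time_s: 46.6
position: [0.6937, 0.0208, 0.0068]
tcp_rot: [[0.986, -0.165, -0.002], [-0.165, -0.986, -0.005], [-0.001, 0.005, -1.0]]
force: [-1.4, -9.4, -0.0]
opening: 0.006
grasp_force: 5.0
```

```bash
python3 - <<'E'
from h import *
s=read_state(); print(s["position"],s["force"],s["grasp_force"])
E
```

```text
[0.69371983 0.02084013 0.00684456] [-1.38182436e+00 -9.43472552e+00 -5.08576942e-03] 5.046817325055599
```

Hard stop at 9.4 N with no further travel, so this is the far end. Back off, rise and verify.

Request:
step_arm(targets=[[-1,-0.005,-0.03,0,0],[-1,-0.012,-0.08,0,0],[-1,-0.012,-0.08,0.15,0],[-1,-0.012,-0.08,0.35,0],[-1,-0.012,-0.08,0.55,0],[-1,-0.012,-0.08,0.75,0],[-1,-0.012,-0.08,0.9,0],[-1,-0.012,-0.08,0.9,0],[-1,-0.012,-0.08,0.9,0],[-1,-0.012,-0.08,0.9,0]])

```text
time_s: 47.6
position: [0.6899, 0.0045, 0.23]
tcp_rot: [[0.986, -0.166, -0.004], [-0.166, -0.986, 0.001], [-0.004, -0.0, -1.0]]
force: [0.9, 1.1, -0.4]
opening: 0.006
grasp_force: 0.0
```

```bash
python3 - <<'E'
from h import *
c=capture("wrist"); s=read_state(); print(s["position"],s["time_s"])
def blk(c,z):
    b=(rect(c,z,.65,.74,-.10,.10,.0005).max(2)<60).astype(np.uint8)
    return [((.65+r[0]*.0005).__round__(4),(.65+(r[0]+r[2])*.0005).__round__(4),(.10-(r[1]+r[3])*.0005).__round__(4),(.10-r[1]*.0005).__round__(4)) for r in map(cv2.boundingRect,cv2.findContours(b,0,2)[0]) if r[2]*r[3]>150]
o=np.load("w12.npy",allow_pickle=True).item()
print("before",blk(o,.055),blk(o,.012)); print("after",blk(c,.055),blk(c,.012))
for n in("scene","side"):
    k=capture(n); print(n,plates(k))
    print(cv2.matchTemplate(rect(k,.078,.42,.545,-.37,-.29),rect(k,.078,.42,.545,-.37,-.29),5).max())
E
```

```text
[0.68978523 0.00452737 0.2295019 ] 47.65
before [(0.6735, 0.7095, -0.0455, 0.0435)] [(0.663, 0.703, -0.049, 0.0505)]
after [(0.6855, 0.7175, -0.0445, 0.0505)] [(0.6755, 0.712, -0.049, 0.0575)]
scene [(0.5905, -0.2265, 0.0, 87, 45, 2861), (0.6102, -0.1608, 170.1, 107, 72, 6120), (0.3455, -0.0606, 6.4, 102, 90, 2532), (0.3366, 0.0706, 42.1, 93, 44, 3623), (0.4925, 0.2325, 0.0, 191, 35, 3121)]
0.9999998
side [(0.3319, 0.0712, 42.3, 89, 47, 3670), (0.5045, 0.2295, 0.0, 195, 41, 4326)]
1.0
```

The slide is at its far end (grip centre y about 0.040, as predicted), no carriers are left on the bench, and the arm is clear.

```bash
python3 -c "
from rig import *
print(hand_in())"
```

```text
the job is handed in; nothing more can be done
None
```

The job is handed in at about 48 s: all four whole carriers are held under the magazine catches, the broken-corner carrier is in the grey discard tray, and the ready slide was pushed to its far-end stop.

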